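# Spread a retaining ring over the spindle and hold it at its groove

## Task

On the drive stage, first turn the dial so that its pointer is on the long scale mark, which brings the pulley's drive pin round to the front (robot) side. Then take the spreading pliers, which carry the retaining ring, out of their rest, squeeze the handles fully to spread the ring, and slide it straight down over the shaft end, with the ring's gap on the drive pin's side, to the level of the groove, without forcing it. Finish while still holding: the handles stay squeezed and the spread ring is held level at the groove, not pressed down on the pulley; do not disturb the other things on the table.

Things in the scene. Friction and masses are not known exactly. Their poses are not given: they have to be found in the camera images.
- stage: Drive stage, bolted down: aluminium housing 100 (x) by 260 (y) by 45 mm tall, with low feet sticking out 15 mm at its x ends. Origin at the centre of its underside, on the table; z up, -x its front (robot) side. On top: the dial at y = -75 mm, the pulley and shaft at y = +75 mm. Pulley 72 mm in diameter, its top face 65 mm above the table.
- dial (a joint): Black dial's angle (rad), belted 1:1 to the pulley. 0 = pointer on the long thick mark, at the stage's -x side; grows clockwise from above. Starts at -1.3 to -0.6. The white pointer line and the drive pin both point to (-cos q, sin q) in the stage's x, y from their own axes. Short ticks every 15 degrees. Stays where left (friction 0.06 N m).
- dial_grip (a point): On the dial's axis at gripping height, 75 mm above the table. The dial's bar grip is 42 mm long (along the pointer line), 14 mm thick, and reaches from 53 to 87 mm above the table, on a 48 mm disc. This point's axes are the stage's and do not turn with the dial.
- groove (a point): On the vertical shaft's axis at the groove's mid-height, 69 mm above the table; axes those of the stage. Groove: 30 mm diameter, 65 (pulley's face) to 73 mm above the table. Above it a collar 38 mm in diameter up to 83 mm, then a cone narrowing to 29 mm at the shaft's end at 89 mm.
- pin_top (a point): Centre of the top of the drive pin (6 mm diameter), which stands on the pulley 25 mm from the shaft's axis; top 81 mm above the table.
- pliers: Spreading pliers (0.25 kg) upright in the rest, tips down, retaining ring captive on the tips (cannot drop off). Origin midway between the tips at the ring's underside; z up, x towards the ring's closed back. Ring level, 4 mm thick, from x = -8 to +44 mm, its gap and lugs at -x. A guide block 20 (x) by 84 (y) mm, 46 to 60 mm above the origin, lies on the rest.
- handles (a point): Midway between the two flat black handles at gripping height, 98 mm above the pliers' origin; pliers' axes. The handles face +y and -y, 18 mm wide (x), 63 to 125 mm above the origin; 66 mm over their outer faces at rest, 40 mm squeezed. They slide straight together, parallel and symmetrical.
- ring_seat (a point): Point of the pliers through which the shaft's axis should pass when the ring is spread: x = +15.15 mm, 2 mm above the origin (ring's mid-thickness). At the finish it coincides with groove. At rest the bore (34 mm) is too tight; squeezed to the stops it clears the 38 mm collar by about 2.5 mm all round.
- spread (a joint): Travel of each handle (m): 0 = at rest, 0.013 = squeezed to the stops, ring fully spread. Springs push each handle back with 3 N at rest, 9.5 N at the stops; grip with 20 N or more to hold them at the stops.
- rest: Fixed aluminium rest: two walls 34 (x) by 12 (y) mm at y = -39 and +39 mm, tops 70 mm above the table, with 7 mm high lips round the guide block's ends. Origin on the table below the pliers' origin (24 mm lower), same axes. The pliers lift straight up; raise them 60 mm so that the ring clears the walls.
- mirror_mount: Bystander: small mirror mount on a short post, 40 mm wide, 74 mm tall, loose. Origin at the centre of its foot.
- grease_jar: Bystander: closed jar, 52 mm diameter, 50 mm tall, loose. Origin at the centre of its underside.
- screwdriver: Bystander: screwdriver lying on the table, loose.
- spares_tray: Bystander: grey open tray, 80 by 110 by 30 mm, loose. Origin at the centre of its underside.

How it is judged:
By the outcome, as a careful person would: the job done as asked, in the order asked, and still so for the second after the job is handed in, while the arm keeps its last pose, push and grip.
It also fails if it takes over 51 s, if anything falls off the work surface, if the arm or the gripper's body presses on something with over 40 N, if the wrist force passes 120 N, or if a joint passes its speed limit or range.

## Robot

A 6-joint arm with a two-finger parallel gripper is mounted at the origin on the work surface. World frame = base frame: x ahead of the robot, y to its left, z up, the work surface at z = 0. Lengths are in m, angles in rad, forces in N, time in s.
With the tool pointing down it reaches from about 0.35 to 0.775 m from the base axis. Payload 5.5 kg.
Tool frame: the origin (TCP) lies on the centre line of the jaws, within the pads' length; the fingertips stand 11 mm ahead of it and the grasp point (between the pads) lies 8 mm behind it (env.tip_extent is the distance from the TCP to the fingertips, in m); z points along the fingers, y is the line along which they close (so a half turn about z gives the same grasp; the last joint's range is limited). The gripper opens to 85 mm and grips with 20 to 120 N. Pads are 22 mm wide; open, the fingers measure 114 mm over their backs; the gripper's body (76 mm by 85 mm) begins 54 mm behind the grasp point. The pads swing forward as they close: fully open they stand 13 mm farther back than shut.
Start: joints at [-1.372, 0.313, 0.046, 1.304, 0, 1.431], TCP at [0.191, -0.542, 0.242] pointing down, gripper open.
Joint ranges: [-2.76, 2.76], [-0.86, 1.69], [-1.03, 1.26], [-2.2, 2.34], [-1.47, 1.5], [-3.14, 3.14]. Speed limits (rad/s): [2.57, 2.57, 3.14, 3.14, 3.14, 3.14].

## Interface

Orientations are given as a unit quaternion [w, x, y, z].
In Python, from workcell import env gives the robot as it stands.
- The arm moves only by the shell command python3 -m jog 'ROWS' [FORCE]. ROWS is JSON, a list of rows, each a list of 5 numbers: the gripper's target within -1 to 1 (shut at 1, half-way at 0, fully open at -1), then the shift along the tool's x, y, z in m, then the turn about the tool's z in degrees. In form: [[fingers, tx, ty, tz, turn], ...]. A call has 1 to 5 rows; each row shifts and turns the commanded pose from where the row before left it, along the tool's axes as they then stand; what a row does not reach is not made up. A row lasts 1/12 s, in which the tool goes at most 41.7 mm and 7.16 degrees, less where a joint would pass 70% of its speed; a pose out of reach is approached as far as the arm can. A call is refused whole if a number of a shift passes 0.0417 or a number of a turn 7.16, either way. A call with a gripper value outside its range is refused whole. The fingers move at their own pace and stop on an object; FORCE is the grip in N (left out, the last holds). Time passes only in rows, so rows that do not move let the fingers close. It gives the time, the measured TCP pose, the force, the opening and the grip force at its end, in the units of the state.
- env.get_state(): the state, without advancing time (a new reading comes with each control period).
- env.read_camera(name): name is "side" or "top" or "wrist"; returns a dict with "img" (480x640x3 uint8, red, green, blue), "fov_y" (degrees; the focal length in pixels is half the picture's height over the tangent of half this angle, whatever the lens; pixels are square), "cx", "cy" (the principal point, pixels), "T" (4x4, takes a point from camera to world coordinates). Camera axes: x right, y up, looking along -z (the intrinsics and any distortion apply to the point x, -y, -z); pixel columns grow to the right and rows downward; lengths in m; the calibration is good to about 2 mm. A picture is of the moment at which its call begins. There is no depth.
- env.hand_in(): hands the job in; it is judged then, once.
The state is a dict: "clock": time; "joint_pos": joint angles; "qvel": joint speeds; "tau": joint torques, N m; "tcp_pos": TCP position; "orientation": TCP orientation; "wrist_force": force on the tool from outside, world axes, zero at the start; "ft_torque": the same for the moment, N m; "finger_gap": finger opening in m; "grip_force": force on a finger pad.
Only numpy, scipy, OpenCV 4.12 (cv2) and the standard library are available. Lean on these libraries where they do the work, as an engineer would, in place of code of your own. Each camera call takes 0.05 s, during which the arm holds its last target. There are 200 camera calls.

## Working session

There is one attempt and no reset: what is moved stays moved. The work goes in short steps, Python scripts to look and compute and a shell command to move; the robot and the scene stay as the last step left them, time stands still between calls to the robot, and variables do not carry over. Pictures are saved under pics/ and viewed, at most 10 in all, crops included, and the job is handed in when it is done.

```bash
ls; mkdir -p pics
python3 - <<'E'
from workcell import env
import cv2
s=env.get_state(); print({k:s[k] for k in('clock','tcp_pos','orientation','finger_gap')})
for n in('top','side','wrist'):
    c=env.read_camera(n); cv2.imwrite(f'pics/{n}0.png',c['img'][:,:,::-1]); print(n,c['fov_y'],c['cx'],c['cy'],c['T'].round(4).tolist(),[k for k in c])
E
```

```text
pics
{'clock': 0.0, 'tcp_pos': array([ 0.19099927, -0.54182565,  0.24140657]), 'orientation': array([-9.06081779e-04,  9.85684190e-01,  1.68599691e-01, -2.56036518e-05]), 'finger_gap': 0.08535055878580397}
top 43.11312027484259 309.4619233091807 240.27326834963662 [[0.0063, 0.991, -0.1335, 0.4324], [-1.0, 0.006, -0.003, -0.0193], [-0.0022, 0.1335, 0.991, 1.2299], [0.0, 0.0, 0.0, 1.0]] ['img', 'fov_y', 'cx', 'cy', 'T']
side 45.51020861093934 329.6786865293199 232.99665476496403 [[0.924, 0.2632, -0.2774, 0.324], [-0.3822, 0.6086, -0.6954, -0.7331], [-0.0142, 0.7486, 0.6629, 0.8065], [0.0, 0.0, 0.0, 1.0]] ['img', 'fov_y', 'cx', 'cy', 'T']
wrist 70.0423903631781 315.27412863000876 242.66108844661346 [[0.332, 0.9087, 0.2531, 0.2553], [-0.9433, 0.3204, 0.087, -0.5191], [-0.002, -0.2676, 0.9635, 0.3745], [0.0, 0.0, 0.0, 1.0]] ['img', 'fov_y', 'cx', 'cy', 'T']
```

View pics/top0.png

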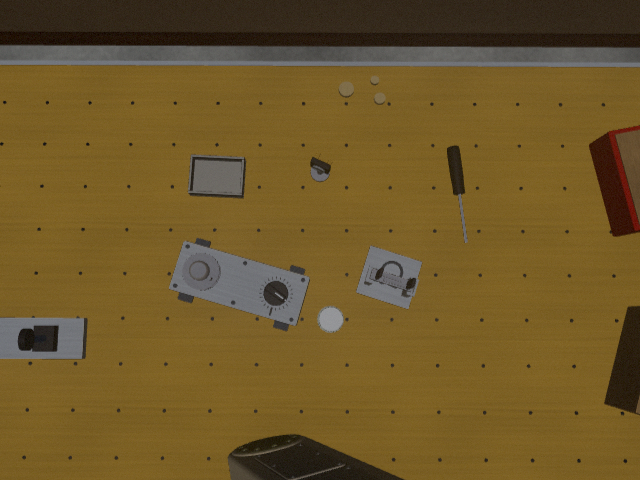

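View pics/side0.png

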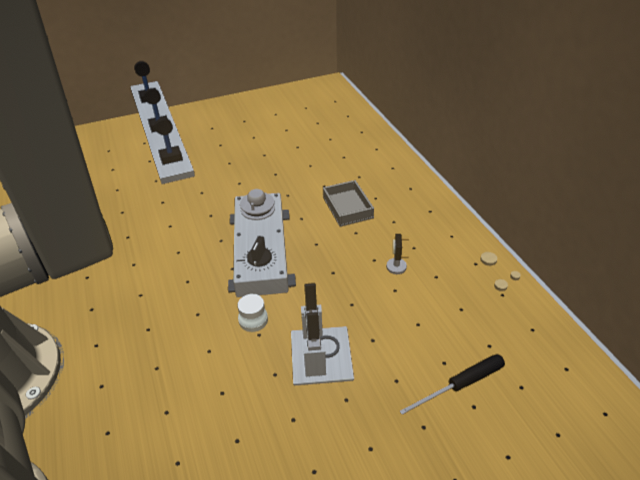

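The top view shows the stage at about (239,283), with the dial at (276,293) and the pulley at (201,270). The pliers and rest are at (390,278) and the jar at (330,319). The side view confirms this layout. Next I'll take subpixel measurements from enlarged crops.

```bash
cat > h.py <<'E'
import numpy as np, cv2
from workcell import env
def K(c):
    f=240/np.tan(np.radians(c['fov_y'])/2); return f
def ray(c,u,v):
    f=K(c); d=c['T'][:3,:3]@np.array([(u-c['cx'])/f,-(v-c['cy'])/f,-1]); return c['T'][:3,3],d
def onz(c,u,v,z):
    o,d=ray(c,u,v); return (o+d*(z-o[2])/d[2])
def proj(c,p):
    q=c['T'][:3,:3].T@(np.array(p)-c['T'][:3,3]); f=K(c)
    return np.array([c['cx']-f*q[0]/q[2], c['cy']+f*q[1]/q[2]])
E
python3 - <<'E'
from h import *
T=env.read_camera('top');S=env.read_camera('side')
def rects(c,z,box):
    img=c['img'];hsv=cv2.cvtColor(img,cv2.COLOR_RGB2HSV)
    m=((hsv[:,:,1]<70)&(hsv[:,:,2]>70)).astype(np.uint8)*255
    x0,y0,x1,y1=box; k=np.zeros_like(m);k[y0:y1,x0:x1]=m[y0:y1,x0:x1]
    k=cv2.morphologyEx(k,cv2.MORPH_CLOSE,np.ones((9,9)))
    cs,_=cv2.findContours(k,0,2);cc=max(cs,key=cv2.contourArea)
    P=np.array([onz(c,u,v,z)[:2] for u,v in cc[:,0].astype(float)],np.float32)
    r=cv2.minAreaRect(P*1000);print(r,cv2.boxPoints(cv2.minAreaRect(cc)).round(1).tolist())
rects(T,.045,(160,230,312,335)); rects(T,.003,(345,240,430,312))
a=cv2.resize(T['img'][225:335,160:320],None,fx=5,fy=5,interpolation=2)
b=cv2.resize(T['img'][240:315,350:430],None,fx=7,fy=7,interpolation=2)
cv2.imwrite('pics/a.png',a[:,:,::-1])
s=cv2.resize(S['img'][275:390,285:360],None,fx=5,fy=5,interpolation=2)
W=np.zeros((575,800,3),np.uint8);W[:525,:430]=b[:525,:430];W[:575,430:800]=s[:575,:370]
cv2.imwrite('pics/b.png',W[:,:,::-1])
E
```

```text
((502.1222839355469, 122.9771957397461), (258.8636779785156, 113.89559936523438), 74.18412017822266) [[166.1999969482422, 295.70001220703125], [182.60000610351562, 239.0], [309.8999938964844, 276.0], [293.5, 332.6000061035156]]
((523.7591552734375, -178.25250244140625), (114.36176300048828, 100.02652740478516), 72.4914321899414) [[355.20001220703125, 291.8999938964844], [370.1000061035156, 245.10000610351562], [424.3999938964844, 262.3999938964844], [409.5, 309.20001220703125]]
```

View pics/a.png

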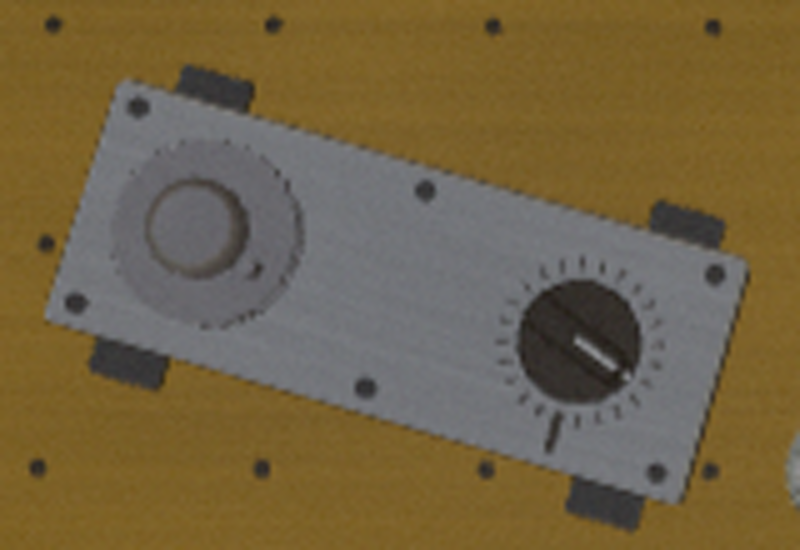

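View pics/b.png

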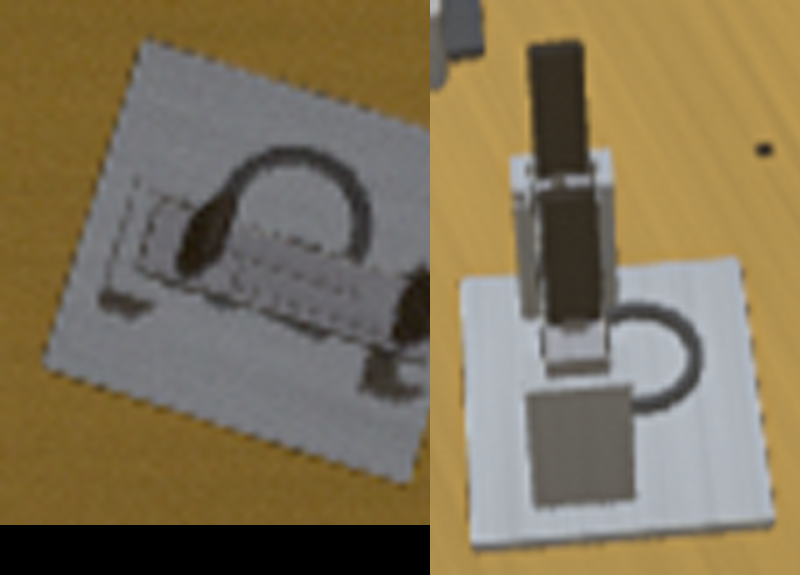

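Pixel positions in the crops:
- **Stage (enlarged 5x):** housing corners at (122,80), (748,260), (683,503) and (47,320). The dial disc is at (580,342), with the pointer running from (577,340) to (628,376). The long mark is at (555,430).
- **Pliers:** the ring's back points to image up, which is +x. The plate corners are visible, and the handles are dark.

Run:
```python
from h import *
T=env.read_camera('top');S=env.read_camera('side')
def fitrect(P):
    P=np.array(P);c=P.mean(0); return c
g=lambda x,y,ox,oy,k:(ox+(x+.5)/k-.5,oy+(y+.5)/k-.5)
C=[onz(T,*g(x,y,160,225,5),.045)[:2] for x,y in((122,80),(748,260),(683,503),(47,320))]
C=np.array(C);e=(C[0]-C[1]+C[3]-C[2])/2;f=(C[0]-C[3]+C[1]-C[2])/2
print('stage',C.mean(0),np.linalg.norm(e),np.linalg.norm(f),np.degrees(np.arctan2(-e[0],e[1])),np.degrees(np.arctan2(f[1],f[0])))
print('dial disc z.053',onz(T,*g(580,342,160,225,5),.053),'shaft z.089',onz(T,*g(192,228,160,225,5),.089))
a=onz(T,*g(577,340,160,225,5),.087);b=onz(T,*g(628,376,160,225,5),.087);d=b-a;print('pointer',a,b,np.degrees(np.arctan2(d[1],d[0])))
# stage corners from side? plate in both
P=np.array([onz(S,*g(x,y,285,275,5),.005)[:2] for x,y in((30,280),(308,258),(343,520),(42,548))]);print('plate side',P.round(4).tolist(),P.mean(0))
P=np.array([onz(T,*g(x,y,350,240,7),.005)[:2] for x,y in((145,40),(45,368),(410,483))]);print('plate top',P.round(4).tolist(),(P[0]+P[2])/2)
print('ring back outer z.028', onz(T,*g(300,146,350,240,7),.028))
# dark handles centroid, triangulated blobs of black
for n,c,box in(('T',T,(350,240,430,312)),('S',S,(285,275,360,345))):
    v=c['img'].max(2);x0,y0,x1,y1=box;m=np.zeros_like(v);m[y0:y1,x0:x1]=(v[y0:y1,x0:x1]<65)
    n_,l,s,ce=cv2.connectedComponentsWithStats(m)
    for i in range(1,n_):
        if s[i,4]>15:print(n,s[i],ce[i].round(1))
```

```text
stage [0.50802582 0.12045016] 0.2571854988300712 0.09764077391225066 -15.615666970908006 -15.00079746169303
dial disc z.053 [0.48775748 0.04904552 0.053     ] shaft z.089 [0.52797484 0.19369066 0.089     ]
pointer [0.48690067 0.04820703 0.087     ] [0.47356473 0.02890694 0.087     ] -124.64361742653624
plate side [[0.496, -0.1061], [0.5907, -0.1357], [0.5572, -0.2405], [0.4626, -0.2119]] [ 0.52661115 -0.17356029]
plate top [[0.5879, -0.1392], [0.4927, -0.1098], [0.4606, -0.2141]] [ 0.52422388 -0.17668749]
ring back outer z.028 [ 0.55491359 -0.18074173  0.028     ]
T [375 261  28  19 125] [386.8 269.8]
T [402 278  14  18 104] [409.1 285.2]
S [305 284  12  26 241] [310.4 296.4]
S [307 313  12  27 274] [312.9 325.5]
```

```bash
r='-7.16'; for i in 1 2 3 4 5 6; do python3 -m jog '[[-1,0,0,0,-7.16],[-1,0,0,0,-7.16],[-1,0,0,0,-7.16],[-1,0,0,0,-7.16],[-1,0,0,0,-7.16]]' 30 >/tmp/o; done; cat /tmp/o
for i in 1 2 3 4; do python3 -m jog '[[-1,-0.0327,0.0045,0,0],[-1,-0.0327,0.0045,0,0],[-1,-0.0327,0.0045,0,0],[-1,-0.0327,0.0045,0,0],[-1,-0.0327,0.0045,0,0]]'>/tmp/o; done; cat /tmp/o
cat >> h.py <<'E'
from scipy.spatial.transform import Rotation as Ro
def pose():
    s=env.get_state();q=s['orientation'];R=Ro.from_quat(np.r_[q[1:],q[0]]).as_matrix()
    return s,s['tcp_pos'],R
def togo(x,y,z,yaw):
    s,p,R=pose();y0=np.degrees(np.arctan2(R[1,0],R[0,0]))
    t=-((yaw-y0+180)%360-180); d=R.T@(np.array([x,y,z])-p)
    a=np.radians(t);d2=np.array([np.cos(a)*d[0]+np.sin(a)*d[1],-np.sin(a)*d[0]+np.cos(a)*d[1],d[2]])
    print('clk',round(s['clock'],2),'p',p.round(4),'yaw',y0.round(2),'tilt',R[:,2].round(4),'F',s['wrist_force'].round(1),'gap',round(s['finger_gap'],4),'grip',s['grip_force'])
    print('shift now',(d*1000).round(1),'turn',round(t,2),'shift after turn',(d2*1000).round(1))
E
python3 - <<'E'
from h import *
togo(.4880,.0485,.13,235.4)
c=env.read_camera('wrist');cv2.imwrite('pics/w1.png',c['img'][:,:,::-1])
E
```

```text
clock: 2.85
tcp_pos: [0.1911, -0.5423, 0.2423]
orientation: [-0.0, -0.458, 0.889, -0.0]
wrist_force: [0.2, -0.6, -0.2]
finger_gap: 0.0855
grip_force: 0.0
clock: 4.52
tcp_pos: [0.5011, 0.0425, 0.2424]
orientation: [0.0, -0.456, 0.89, -0.0]
wrist_force: [-0.6, -0.4, 0.5]
finger_gap: 0.0856
grip_force: 0.0
clk 4.52 p [0.5011 0.0425 0.2424] yaw -125.77 tilt [ 5.e-04 -2.e-04 -1.e+00] F [-0.6 -0.4  0.5] gap 0.0856 grip 0.0
shift now [  2.8  14.2 112.4] turn -1.17 shift after turn [  2.5  14.2 112.4]
```

View pics/w1.png

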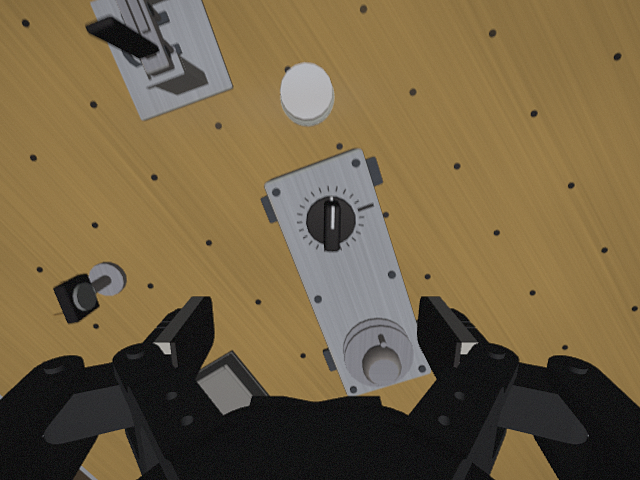

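The wrist view shows the dial disc at (331,221) and its pointer from (332,205) to (332,229). The housing screws are at (276,191), (355,163), (354,389) and (422,369). The pulley shaft and pin are at (382,366).

Run:
```python
from h import *
c=env.read_camera('wrist')
P=np.array([onz(c,u,v,.045)[:2] for u,v in((276,191),(355,163),(354,389),(422,369))]);print('screws',P.round(4).tolist(),P.mean(0))
e=(P[2]+P[3]-P[0]-P[1])/2;print('yaw',-np.degrees(np.arctan2(e[0],e[1])),np.linalg.norm(e))
img=c['img'];v=img.max(2)
m=np.zeros_like(v);m[190:256,300:362]=(v[190:256,300:362]<75);m=cv2.morphologyEx(m,cv2.MORPH_CLOSE,np.ones((5,5)))
cs,_=cv2.findContours(m,0,2);k=max(cs,key=cv2.contourArea)
Q=(np.array([onz(c,*q,.053)[:2] for q in k[:,0].astype(float)])*1000).astype(np.float32);print('disc',cv2.minEnclosingCircle(Q))
m=np.zeros_like(v);m[198:235,322:343]=(v[198:235,322:343]>150);ys,xs=np.nonzero(m)
X=np.array([onz(c,a,b,.087)[:2] for a,b in zip(xs,ys)]);print(len(X),X.mean(0));w=np.linalg.svd(X-X.mean(0))[2][0];print('pointer dir',np.degrees(np.arctan2(w[1],w[0])))
```

```text
screws [[0.5191, 0.0035], [0.4428, 0.0259], [0.5834, 0.234], [0.5068, 0.2563]] [0.5130124  0.12994164]
yaw -15.560694656236409 0.23921303343200778
disc ((489.2169189453125, 54.084205627441406), 28.34569549560547)
64 [0.48273204 0.04200188]
pointer dir 54.750835768740714
```

```bash
python3 -m jog '[[-1,0,0,0,0],[-1,0,0,0,0]]' | head -2
python3 - <<'E'
from h import *
togo(.4880,.0485,.13,235.25)
def screws(c,box,guess=None):
    g=cv2.GaussianBlur(cv2.cvtColor(c['img'],cv2.COLOR_RGB2GRAY),(0,0),.7)
    out=[]
    for u,v in guess:
        r=6 if c['fov_y']>60 else 3
        w=g[v-r:v+r+1,u-r:u+r+1].astype(float);w=np.clip(np.median(w)-15-w,0,None);yy,xx=np.mgrid[v-r:v+r+1,u-r:u+r+1]
        out.append(onz(c,(w*xx).sum()/w.sum(),(w*yy).sum()/w.sum(),.045)[:2])
    P=np.array(out);print(P.round(4).tolist(),P.mean(0));e=(P[2]+P[3]-P[0]-P[1])/2;print('yaw',-np.degrees(np.arctan2(e[0],e[1])),np.linalg.norm(e))
T=env.read_camera('top');screws(T,0,((303,280),(291,319),(187,246),(175,285)))
c=env.read_camera('wrist');cv2.imwrite('pics/w2.png',c['img'][:,:,::-1])
S=c['T'];R=pose();print('cam in tool',(R[2].T@(S[:3,3]-R[1])).round(4), S[:3,3])
# find dark circles
g=cv2.cvtColor(c['img'],cv2.COLOR_RGB2GRAY)
ci=cv2.HoughCircles(g,3,1,15,param1=100,param2=9,minRadius=3,maxRadius=6)
for x in ci[0]:
    P=onz(c,x[0],x[1],.045)
    if .43<P[0]<.62 and 0<P[1]<.27 and x[1]<400:print(x,P.round(4))
E
```

```text
clock: 4.78
tcp_pos: [0.5002, 0.0406, 0.2421]
clk 4.78 p [0.5002 0.0406 0.2421] yaw -125.77 tilt [-7.e-04 -4.e-04 -1.e+00] F [0.3 0.6 0.4] gap 0.0857 grip 0.0
shift now [  0.6  14.5 112.1] turn -1.02 shift after turn [  0.3  14.5 112.1]
[[0.5149, -0.0027], [0.4382, 0.0233], [0.5784, 0.2282], [0.5021, 0.2465]] [0.50840298 0.12383751]
yaw -15.668317436667078 0.23586787765359962
cam in tool [ 0.0671  0.0002 -0.1329] [ 0.46062077 -0.01436106  0.37522889]
[355.5 164.5   4.4] [0.4389 0.0205 0.045 ]
[353.5 390.5   3.8] [0.5814 0.2271 0.045 ]
[317.5  300.5    3.35] [0.5494 0.1127 0.045 ]
[391.5  275.5    3.35] [0.4714 0.1345 0.045 ]
[381.5 338.5   3.8] [0.5193 0.1898 0.045 ]
[421.5  369.5    3.35] [0.5043 0.2487 0.045 ]
[385.5 215.5   3.8] [0.4424 0.0781 0.045 ]
```

View pics/w2.png

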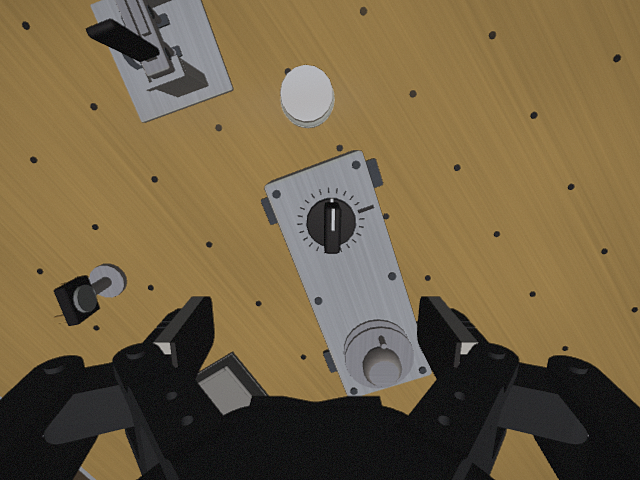

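This is the settled view, with the screws at (355,164), (353,390), (421,369) and (276,193). That puts the stage at about (0.509, 0.1225) with yaw -15.5°, so the dial is near (0.489, 0.050). I'll descend onto the dial.

```bash
python3 -m jog '[[-0.4,-0.001,0.0147,0.02,-0.7],[-0.4,0,0,0.03,0],[-0.4,0,0,0.03,0],[-0.4,0,0,0.03,0],[-0.4,0,0,0.02,0]]' 40 >/dev/null;  python3 -m jog '[[-0.4,0,0,0.015,0],[-0.4,0,0,0.015,0],[-0.4,0,0,0.01,0],[-0.4,0,0,0,0],[-0.4,0,0,0,0]]'
python3 - <<'E'
from h import *
togo(.4890,.0502,.072,234.9)
c=env.read_camera('wrist');cv2.imwrite('pics/w3.png',c['img'][:,:,::-1])
E
```

```text
clock: 5.72
tcp_pos: [0.4889, 0.0495, 0.0723]
orientation: [-0.0, -0.46, 0.888, 0.0]
wrist_force: [0.9, 0.1, 0.5]
finger_gap: 0.0599
grip_force: 0.0
clk 5.72 p [0.4889 0.0495 0.0723] yaw -125.16 tilt [-7.e-04 -1.e-04 -1.e+00] F [0.9 0.1 0.5] gap 0.0599 grip 0.0
shift now [-0.6  0.3  0.3] turn -0.06 shift after turn [-0.6  0.3  0.3]
```

View pics/w3.png

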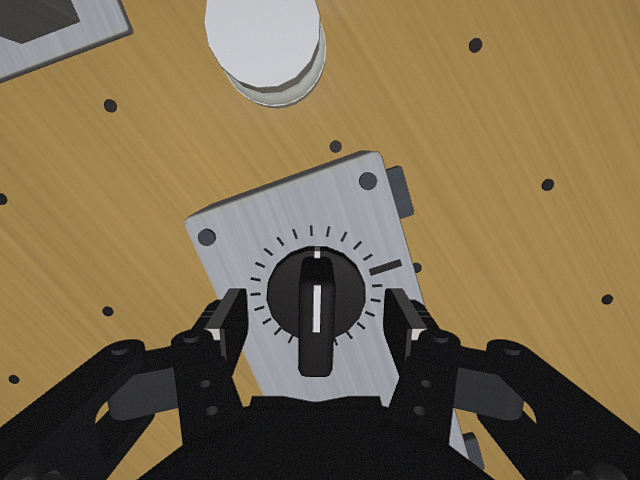

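The bar grip at x≈317 is centred between the pads, so I'll close on it and turn 70.4° clockwise.

```bash
python3 -m jog '[[1,-0.0005,0,0,0],[1,0,0,0,0],[1,0,0,0,0],[1,0,0,0,0],[1,0,0,0,0]]' 50 ; python3 -m jog '[[1,0,0,0,4],[1,0,0,0,5],[1,0,0,0,5],[1,0,0,0,5],[1,0,0,0,5]]' >/dev/null;python3 -m jog '[[1,0,0,0,5],[1,0,0,0,5],[1,0,0,0,5],[1,0,0,0,5],[1,0,0,0,5]]' >/dev/null;python3 -m jog '[[1,0,0,0,5],[1,0,0,0,5],[1,0,0,0,5],[1,0,0,0,5],[1,0,0,0,1.4]]' ; python3 -m jog '[[1,0,0,0,0],[1,0,0,0,0],[1,0,0,0,0]]'
python3 - <<'E'
from h import *
togo(.4890,.0502,.072,164.5)
c=env.read_camera('wrist');cv2.imwrite('pics/w4.png',c['img'][150:450,160:480,::-1].repeat(2,0).repeat(2,1)[:600])
np.save('w4.npy',c['img'])
E
```

```text
clock: 6.18
tcp_pos: [0.4897, 0.0509, 0.0731]
orientation: [0.0, -0.461, 0.887, -0.0]
wrist_force: [-2.1, 0.6, 5.3]
finger_gap: 0.0131
grip_force: 49.1
clock: 7.43
tcp_pos: [0.49, 0.0499, 0.0731]
orientation: [0.001, 0.136, 0.991, -0.001]
wrist_force: [-0.7, -4.0, 5.3]
finger_gap: 0.0132
grip_force: 49.1
clock: 7.68
tcp_pos: [0.49, 0.0499, 0.0731]
orientation: [0.001, 0.134, 0.991, -0.001]
wrist_force: [-1.7, -3.0, 5.4]
finger_gap: 0.0133
grip_force: 49.1
clk 7.68 p [0.49   0.0499 0.0731] yaw 164.55 tilt [ 0.0012 -0.002  -1.    ] F [-1.7 -3.   5.4] gap 0.0133 grip 49.14695620536804
shift now [1.1 0.1 1.1] turn 0.05 shift after turn [1.1 0.1 1.1]
```

View pics/w4.png

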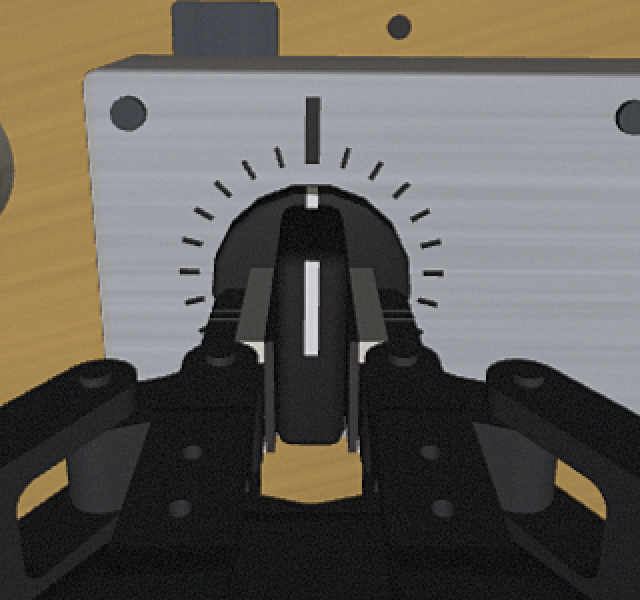

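The pointer at (312,200) and (312,305) lines up with the long mark at (313,130), so the dial is set. I'll release it, lift, and go over to hover above the pliers.

```bash
python3 -m jog '[[-0.3,0,0,0,0],[-0.3,0,0,0,0],[-0.3,0,0,0,0],[-0.3,0,0,-0.01,0],[-0.3,0,0,-0.03,0]]' >/dev/null; python3 -m jog '[[-1,0,0,-0.03,0],[-1,0,0,-0.03,0],[-1,0,0,-0.03,0],[-1,0,0,-0.03,0],[-1,0,0,-0.02,1]]' >/dev/null; python3 -m jog '[[-1,-0.01,-0.02,0,0.8],[-1,-0.012,-0.03,0,0],[-1,-0.012,-0.03,0,0],[-1,-0.012,-0.03,0,0],[-1,-0.012,-0.03,0,0]]' >/dev/null;  python3 -m jog '[[-1,-0.012,-0.03,0,0],[-1,-0.012,-0.0335,0,0],[-1,0,0,0,0],[-1,0,0,0,0],[-1,0,0,0,0]]'
python3 - <<'E'
from h import *
togo(.515,-.168,.25,162.7)
c=env.read_camera('wrist');cv2.imwrite('pics/w5.png',c['img'][:,:,::-1]);import pickle;pickle.dump(c,open('w5.pkl','wb'))
E
```

```text
clock: 9.4
tcp_pos: [0.5073, -0.1677, 0.2525]
orientation: [-0.0, 0.151, 0.989, 0.0]
wrist_force: [0.1, -0.1, -0.4]
finger_gap: 0.0854
grip_force: 0.0
clk 9.4 p [ 0.5073 -0.1677  0.2525] yaw 162.68 tilt [-3.e-04  6.e-04 -1.e+00] F [ 0.1 -0.1 -0.4] gap 0.0854 grip 0.0
shift now [-7.4  2.   2.5] turn -0.02 shift after turn [-7.4  2.   2.5]
```

View pics/w5.png

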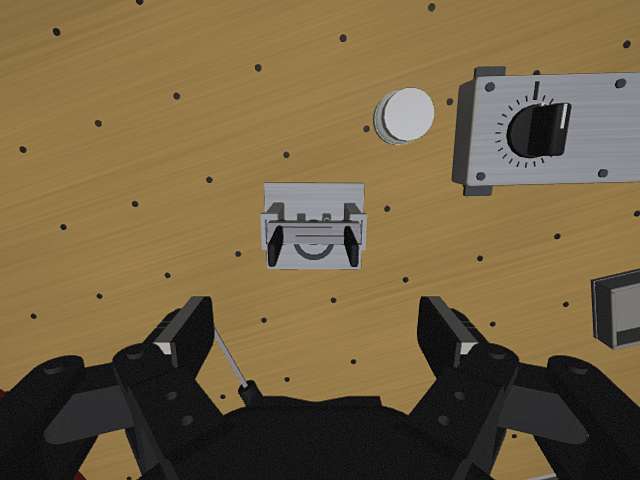

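The wrist view shows the rest plate square to the image at (264–364, 183–269). The handles are dark blobs at (268–283, 226–266) and (344–360, 226–266).

```bash
python3 - <<'E'
from h import *
import pickle
c=pickle.load(open('w5.pkl','rb'));v=c['img'].max(2)
m=np.zeros_like(v);m[215:275,255:375]=(v[215:275,255:375]<60)
n,l,s,ce=cv2.connectedComponentsWithStats(m);R=pose()[2]
for i in range(1,n):
    if s[i,4]>100:
        ys,xs=np.nonzero(l==i);print(s[i][:5])
        for r in(s[i,1]+s[i,3]-1,s[i,1]+s[i,3]-3,s[i,1]+s[i,3]-6,s[i,1]+s[i,3]-12):
            k=xs[ys==r];print(r,k.min(),k.max(),onz(c,k.min(),r,.149).round(4),onz(c,k.max(),r,.149).round(4))
yaw=np.radians(-17.3);X=np.array([np.cos(yaw),np.sin(yaw)]);Y=np.array([-X[1],X[0]])
for a,b in(((264,183),(364,183)),((266,269),(361,269))):
    p=onz(c,*a,.005)[:2];q=onz(c,*b,.005)[:2];d=q-p;print('plate',p.round(4),q.round(4),((p+q)/2).round(4),np.degrees(np.arctan2(-d[0],d[1])))
a=onz(c,314,261,.028);print('ring back',a, a[:2]-.044*X)
for z in(.149,):
    p=(onz(c,268,266,z)+onz(c,360,266,z))[:2]/2;print('handles mid', p, p-.009*X, np.linalg.norm(onz(c,268,266,z)-onz(c,360,266,z)))
o=np.array([.5129,-.1676]);print([proj(c,[*(o+x*X+y*Y),z]).round(0).tolist() for x,y,z in((9,33,149),(9,-33,149),(-9,33,149),(44,0,28)) for x,y,z in[(x/1e3,y/1e3,z/1e3)]])
E
python3 - <<'E'
import cv2,pickle
c=pickle.load(open('w5.pkl','rb'));cv2.imwrite('pics/w5c.png',cv2.resize(c['img'][175:280,255:375,::-1],None,fx=5.5,fy=5.5,interpolation=2))
E
```

```text
[268 226  15  41 422]
266 271 272 [ 0.5128 -0.2026  0.149 ] [ 0.513  -0.2019  0.149 ]
264 269 275 [ 0.5109 -0.2035  0.149 ] [ 0.5122 -0.1993  0.149 ]
261 268 276 [ 0.5085 -0.2034  0.149 ] [ 0.5103 -0.1979  0.149 ]
255 268 278 [ 0.5042 -0.2019  0.149 ] [ 0.5064 -0.195   0.149 ]
[344 226  15  41 402]
266 352 356 [ 0.5305 -0.1462  0.149 ] [ 0.5313 -0.1434  0.149 ]
264 351 357 [ 0.5288 -0.1464  0.149 ] [ 0.5301 -0.1423  0.149 ]
261 350 357 [ 0.5263 -0.1465  0.149 ] [ 0.5278 -0.1416  0.149 ]
255 348 357 [ 0.5215 -0.1466  0.149 ] [ 0.5234 -0.1404  0.149 ]
plate [ 0.462  -0.2118] [ 0.4948 -0.1068] [ 0.4784 -0.1593] -17.344749810749896
plate [ 0.5572 -0.2433] [ 0.5906 -0.1364] [ 0.5739 -0.1899] -17.359948686581422
ring back [ 0.55726553 -0.18397569  0.028     ] [ 0.51525606 -0.17089119]
handles mid [ 0.52218877 -0.17265396] [ 0.51359593 -0.16997758] 0.06721216736772344
[[362.0, 264.0], [272.0, 264.0], [363.0, 240.0], [316.0, 258.0]]
```

View pics/w5c.png

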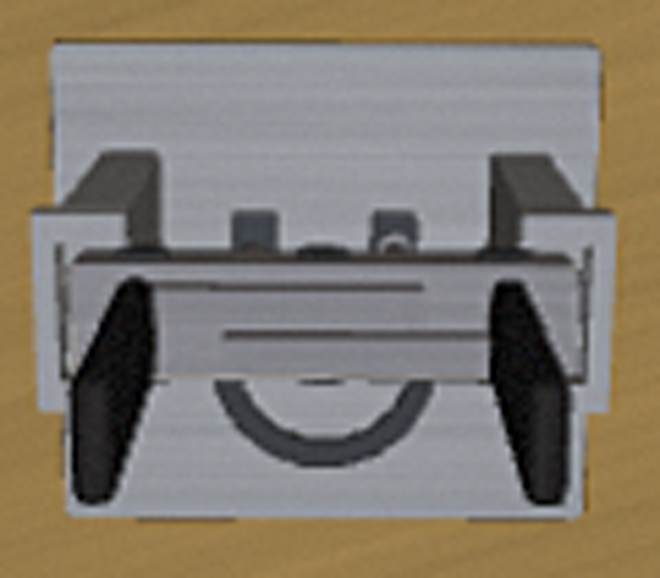

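The crop shows both handles symmetrical about the ring, which is centred at x≈325 in the crop. The pliers' origin is at about (0.5142, -0.1708) with yaw -17.35°. I'll descend and grip.

```bash
python3 -m jog '[[-1,-0.0075,-0.001,0,0],[-1,0,0,0.02,0],[-1,0,0,0.03,0],[-1,0,0,0.025,0],[-1,0,0,0.02,0]]' >/dev/null;  python3 -m jog '[[-1,0,0,0.015,0],[-1,0,0,0.015,0],[-1,0,0,0.0135,0],[-1,0,0,0,0],[-1,0,0,0,0]]'
python3 - <<'E'
from h import *
togo(.5142,-.1708,.114,162.65)
c=env.read_camera('wrist');cv2.imwrite('pics/w6.png',c['img'][:,:,::-1])
E
```

```text
clock: 10.28
tcp_pos: [0.5144, -0.1701, 0.1135]
orientation: [-0.001, 0.149, 0.989, 0.0]
wrist_force: [0.9, 0.5, 1.0]
finger_gap: 0.0856
grip_force: 0.0
clk 10.28 p [ 0.5144 -0.1701  0.1135] yaw 162.81 tilt [-1.3e-03  7.0e-04 -1.0e+00] F [0.9 0.5 1. ] gap 0.0856 grip 0.0
shift now [ 0.  -0.8 -0.5] turn 0.16 shift after turn [-0.  -0.8 -0.5]
```

View pics/w6.png

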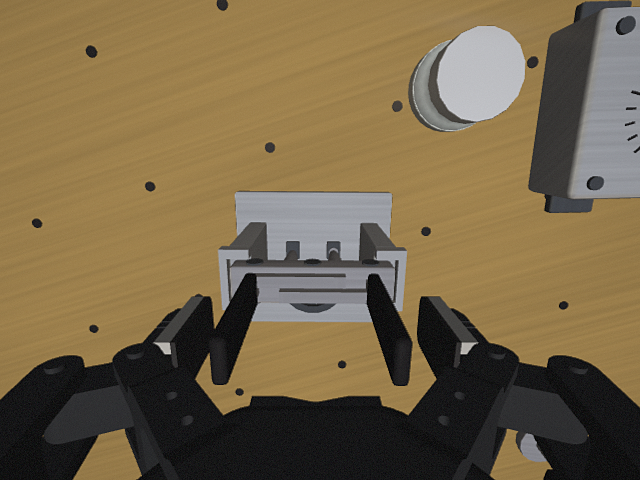

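The handles at (211–409) sit about 5 px left of the finger midline at x≈316, so I'll shift -1.4 mm and squeeze. I have now viewed 11 pictures, one over the limit of 10, so I'll view no more and use numeric measurement only.

```bash
python3 -m jog '[[-1,0,-0.0014,0,0.1],[0,0,0,0,0],[1,0,0,0,0],[1,0,0,0,0],[1,0,0,0,0]]' 45 >/dev/null; python3 -m jog '[[1,0,0,0,0],[1,0,0,0,0],[1,0,0,0,0],[1,0,0,0,0],[1,0,0,0,0]]';python3 -m jog '[[1,0,0,0,0],[1,0,0,0,0],[1,0,0,0,0]]'
python3 - <<'E'
from h import *
togo(.5142,-.1708,.114,162.65)
E
```

```text
clock: 11.17
tcp_pos: [0.5157, -0.173, 0.1165]
orientation: [0.002, 0.151, 0.989, -0.0]
wrist_force: [-1.1, 2.0, 12.5]
finger_gap: 0.0375
grip_force: 45.3
clock: 11.42
tcp_pos: [0.5156, -0.173, 0.1165]
orientation: [0.002, 0.151, 0.988, -0.0]
wrist_force: [-0.7, 1.8, 11.8]
finger_gap: 0.0373
grip_force: 45.3
clk 11.42 p [ 0.5156 -0.173   0.1165] yaw 162.61 tilt [ 0.0045 -0.0015 -1.    ] F [-0.7  1.8 11.8] gap 0.0373 grip 45.34849405288696
shift now [2.1 1.7 2.5] turn -0.04 shift after turn [2.1 1.7 2.5]
```

```bash
python3 -m jog '[[1,0,0,-0.005,0],[1,0,0,-0.008,0],[1,0,0,-0.012,0],[1,0,0,-0.015,0],[1,0,0,-0.015,0]]'; python3 -m jog '[[1,0,0,-0.015,0],[1,0,0,-0.015,0],[1,0,0,-0.015,0],[1,0,0,-0.012,0],[1,0,0,0,0]]' >/dev/null; python3 -m jog '[[1,0,0,0,0],[1,0,0,0,0]]'>/dev/null
python3 - <<'E'
from h import *
togo(.5154,.1989,.2275,164.55)
import pickle
c=env.read_camera('wrist');cv2.imwrite('pics/w7.png',c['img'][:,:,::-1]);pickle.dump((c,pose()[1:]),open('w7.pkl','wb'))
hsv=cv2.cvtColor(c['img'],cv2.COLOR_RGB2HSV)
for r in range(215,330,5):
    print(r,' '.join(f"{c['img'][r,x].max()//10:2d}{'w' if hsv[r,x,1]>90 else '.'}" for x in range(230,400,5)))
E
```

```text
clock: 11.83
tcp_pos: [0.5128, -0.1719, 0.1685]
orientation: [-0.002, 0.151, 0.989, 0.001]
wrist_force: [0.1, -0.9, -3.0]
finger_gap: 0.0373
grip_force: 45.8
clk 12.42 p [ 0.5135 -0.1724  0.2249] yaw 162.6 tilt [-1.5e-03  4.0e-04 -1.0e+00] F [ 0.2 -0.5 -2.2] gap 0.0375 grip 45.806631445884705
shift now [109.2 354.9  -2.4] turn -1.95 shift after turn [ 97.1 358.4  -2.4]
215 16w 16w 16w 16w 16w 16w 17. 17. 17. 17.  7. 18. 17. 17. 17. 17. 17. 18. 18. 18. 18. 18. 18. 18.  5.  5. 17. 17. 17. 16. 16w 16w 16w 16w
220 16w 16w 16w 16w 16w 16w 17. 17. 16. 17.  7. 18. 17. 17. 17. 17. 17. 17. 17. 17. 17. 17. 17. 17.  6.  8. 16. 17. 12. 16w 16w 16w 16w 16w
225 16w 16w 16w 16w 16w 16w 17. 18. 16. 16.  7. 18. 16. 17. 16. 17. 17. 17. 17. 17. 17. 17. 16. 17.  5. 11. 16. 16. 15. 16w 16w 16w 16w 16w
230 16w 16w 16w 16w 16w 16w 17. 15. 16. 17.  6. 18. 17. 17. 17. 17. 17. 17. 17. 17. 17. 17. 17. 17.  5. 13. 16. 16. 18. 16w 16w 17w 16w 16w
235 16w 16w 16w 16w 16w 16w 18. 13. 16. 16.  6. 17. 16. 17. 17. 17. 17. 17. 17. 17. 17. 17. 17. 17.  4. 17. 16. 17. 18. 16w 16w 16w 16w 16w
240 16w 15w 16w 16w 16w 16w 
[... 1791 characters left out ...]

305 16w  5w  2.  1.  7.  7.  7.  2.  2.  1.  2.  0w 16w 17w 17w 13w  7.  7.  7. 11. 16w  3.  9w  0w  2.  1.  2.  2.  7.  7.  7.  1w  2.  5w
310 16w  1.  1.  3.  6.  6.  1.  2.  2.  1.  2.  6w 16w 16w 16w 16w 16w 16w 16w 16w 17w 17w 16w  7w  0.  1.  1.  2.  1.  7.  7.  4.  1.  1.
315  5w  3.  2.  7.  7.  7.  2.  2.  2.  2.  1. 11w 16w 16w 16w 16w 17w 17w 16w 16w 16w 16w 16w 17w  1.  1.  2.  1w  2.  7.  7.  7.  2.  2.
320  3.  2.  2.  7.  7.  7.  2.  1.  1.  1.  2. 17w 16w 17w 17w 17w 17w 16w 16w 16w 17w 16w 17w 17w  1.  1.  1w  1.  1.  5.  7.  7.  2.  2.
325  2.  2.  2.  1. 20. 19.  2.  2.  2.  1.  1w 17w 16w 17w 16w 16w 16w 17w 17w 16w 17w 16w 16w 16w  1.  1.  1.  2.  1w 10. 19.  3.  2.  1.
```

```bash
cat > inhand.py <<'E'
from h import *
import pickle
def measure(c,p,R,dz=.0925):
    v=c['img'].max(2).astype(float);hsv=cv2.cvtColor(c['img'],cv2.COLOR_RGB2HSV);w=hsv[:,:,1]>90
    # ring back apex: lower boundary of grey per column near the centre
    cols=np.arange(306,326);rows=[]
    for x in cols:
        col=v[290:325,x]; j=np.argmax((col<100)); k=j+np.argmax(col[j:]>115)
        a,b=col[k-1],col[k]; rows.append(290+k-1+(115-a)/(b-a))
    pf=np.polyfit(cols,rows,2);u=-pf[1]/2/pf[0];vv=np.polyval(pf,u)
    P=onz(c,u,vv,p[2]-dz+.004);print('apex px',u.round(1),vv.round(1),'in tool',(R.T@(P-p)*1000).round(1))
    # block top front edge (dark->bright step near row 263)
    E=[]
    for x in list(range(245,280,3))+list(range(350,385,3)):
        g=np.diff(v[256:270,x]);k=np.argmax(g);E.append((x,256+k+.5))
    E=np.array(E);l=np.polyfit(E[:,0],E[:,1],1);print('edge rows at 240,390',np.polyval(l,[240,390]).round(2))
    r=int(round(np.polyval(l,315)))+3
    L=c['img'][r,:,2].astype(float) # blue: grey high, wood low
    B=np.nonzero(L[200:430]>110)[0]+200;a,b=B.min()-.5,B.max()+.5
    ze=p[2]-dz+.060;A=onz(c,a,np.polyval(l,a),ze);Bp=onz(c,b,np.polyval(l,b),ze)
    print('block',a,b,'width',np.linalg.norm(A-Bp)*1000,'ends in tool',(R.T@(A-p)*1000).round(1),(R.T@(Bp-p)*1000).round(1))
if __name__=='__main__':
    c,(p,R)=pickle.load(open('w7.pkl','rb'));measure(c,p,R);print(c['img'][266,225:240].tolist()[::2],c['img'][266,388:402].tolist()[::2])
E
python3 inhand.py
```

```text
apex px 315.1 306.6 in tool [-41.1   0.4  88.4]
edge rows at 240,390 [261.5 261.5]
block 233.5 397.5 width 83.68937594920067 ends in tool [ 11.5 -41.2  32.5] [11.5 42.5 32.5]
[[160, 131, 80], [159, 131, 80], [161, 132, 81], [159, 130, 76], [157, 131, 82], [146, 145, 148], [148, 149, 158], [147, 147, 155]] [[145, 145, 154], [148, 148, 156], [146, 145, 152], [143, 145, 151], [144, 145, 150], [162, 130, 68], [162, 131, 76]]
```

In hand, the block width reads 83.7 mm against 84 mm, so the height is confirmed. The pliers are square to the tool, with their origin at tool (+2.2, +0.5) mm. I'll move to hover over the shaft.

```bash
python3 -m jog '[[1,0,0,0,-1.95],[1,0.002,0.008,0,0],[1,0.004,0.016,0,0],[1,0.006,0.022,0,0],[1,0.007,0.026,0,0]]'>/dev/null; python3 -m jog '[[1,0.007,0.028,0,0],[1,0.008,0.028,0,0],[1,0.008,0.03,0,0],[1,0.008,0.03,0,0],[1,0.008,0.03,0,0]]'>/dev/null; python3 -m jog '[[1,0.008,0.028,0,0],[1,0.008,0.028,0,0],[1,0.007,0.026,0,0],[1,0.006,0.022,0,0],[1,0.004,0.018,0,0]]'>/dev/null; python3 -m jog '[[1,0.0025,0.012,0,0],[1,0.0014,0.006,0,0],[1,0,0,0,0],[1,0,0,0,0],[1,0,0,0,0]]'
python3 - <<'E'
from h import *
from inhand import measure
import pickle
togo(.5174,.198,.2249,164.55)
c=env.read_camera('wrist');p,R=pose()[1:];cv2.imwrite('pics/w8.png',c['img'][:,:,::-1]);pickle.dump((c,(p,R)),open('w8.pkl','wb'))
print('shaft top px',proj(c,[.530,.195,.089]),'collar front',proj(c,[.530-.0183,.195+.005,.083]),'pin',proj(c,[.530-.0241,.195+.0067,.081]),'ring seat',proj(c,p+R@[-.01295,.0005,.0905]))
for r in range(190,345,6):
    print(r,' '.join(f"{c['img'][r,x].max()//10:2d}{'w' if int(c['img'][r,x,0])-int(c['img'][r,x,2])>45 else '.'}" for x in range(225,405,5)))
E
```

```text
clock: 14.13
tcp_pos: [0.5178, 0.1969, 0.2256]
orientation: [-0.0, 0.135, 0.991, -0.0]
wrist_force: [-0.7, -0.4, -3.0]
finger_gap: 0.0372
grip_force: 45.8
clk 14.13 p [0.5178 0.1969 0.2256] yaw 164.49 tilt [-4.e-04 -6.e-04 -1.e+00] F [-0.7 -0.4 -3. ] gap 0.0372 grip 45.84743678569794
shift now [0.7 0.9 0.7] turn -0.06 shift after turn [0.7 0.9 0.7]
shaft top px [316.35142383 248.55674438] collar front [316.25083201 224.38067824] pin [316.35362775 216.68311228] ring seat [315.06680509 268.67403117]
190 17. 14.  6. 17. 17. 17. 17. 17. 17. 17. 17. 17. 17. 17. 17. 17. 17. 17. 17. 17. 17. 17. 17. 17. 17. 17. 17. 18.  8. 17. 17. 17w 17w 17w 17w 17w
196 16. 15.  7. 17. 17. 16. 17. 17. 17. 17. 17. 17. 17. 17. 17. 17. 17. 17. 17. 17. 17. 17. 17. 17. 17. 17. 17.  8.  7. 17. 16. 17w 16w 17w 17w 16w
202 17. 17. 17. 17. 17. 17. 17. 17. 17. 17. 17. 17. 17. 17. 16. 11. 10. 11. 15. 14.  9. 15. 17. 17. 17. 17. 17. 17. 17. 17. 17. 16w 16w 16w 17w 17w
208 17. 16. 17. 17. 17. 17. 17. 17. 17. 17. 16. 17. 17. 16. 15. 15. 15. 15. 15. 15. 15. 15. 15. 12. 16. 17. 17. 16. 16. 16. 15. 17w  5. 17w 16w 16w
214 1
[... 2550 characters left out ...]
  1.  2.  1. 15w 18w 17w 17w 17w 17w 16w 17w 17w 17w 17w 17w 17w  1.  2.  2.  1.  2.  7.  7.  7.  2.  3.  1.
322 16w  2.  2.  3.  5.  5.  5.  2.  1.  2.  2.  2. 18w 16w 17w 17w 17w 17w 17w 17w 17w 16w 17w 17w 17w  1.  1.  1.  2.  1.  2.  5.  5.  7.  2.  2.
328  2.  3.  2.  2.  1. 10. 20.  1.  2.  2.  1.  1. 17w 17w 17w 17w 17w 17w 17w 17w 16w 17w 17w 17w 17w  2.  2.  2.  1.  2. 10. 19.  1.  2.  2.  3.
334  4.  6.  3.  3.  2.  2.  4.  3.  3.  3.  1.  1. 17w 17w 17w 17w 17w 17w 17w 17w 17w 17w 17w 17w 17w  0.  1.  2.  3.  3.  2.  2.  2.  2.  2.  6.
340  2.  1.  2.  2.  2.  2.  1.  3.  3.  3.  1.  9. 17w 17w 17w 17w 17w 16w 17w 17w 17w 16w 17w 17w 17w 17w  1.  3.  3.  4.  2.  3.  2.  2.  2.  2.
```

```bash
cat > shaft.py <<'E'
from h import *
from inhand import measure
from scipy.optimize import least_squares
from scipy.ndimage import map_coordinates
import pickle,sys
def circ(c,ctr,z,r0,band,angs,sgn):
    g=cv2.GaussianBlur(cv2.cvtColor(c['img'],cv2.COLOR_RGB2GRAY).astype(np.float32),(0,0),1.)
    rs=np.arange(r0-band,r0+band,.0002);pts=[];st=[]
    for a in angs:
        d=np.array([np.cos(a),np.sin(a)])
        px=np.array([proj(c,[*(ctr+r*d),z]) for r in rs])
        I=map_coordinates(g,[px[:,1],px[:,0]],order=1);k=np.gradient(I)*sgn;j=np.argmax(k);st.append(k[j]);pts.append(ctr+rs[j]*d)
    P=np.array(pts);f=lambda q:np.hypot(*(P-q[:2]).T)-q[2]
    s=least_squares(f,[*ctr,r0],loss='soft_l1',f_scale=.0003)
    print('z',z,'centre',s.x[:2].round(4),'r mm',(s.x[2]*1000).round(2),'rms',(np.sqrt(np.mean(s.fun**2))*1000).round(2),'med',(np.median(np.abs(s.fun))*1000).round(2)); return s.x
if __name__=='__main__':
    c,(p,R)=pickle.load(open(sys.argv[1],'rb'))
    measure(c,p,R)
    ctr=np.array([.530,.195]);front=np.radians(164.55)
    a=front+np.radians(np.arange(-95,96,4))
    circ(c,ctr,.065,.036,.005,a,1)
    b=front+np.radians(np.arange(-80,81,5))
    for sg in(1,-1):
        circ(c,ctr,.089,.0145,.004,b,sg);circ(c,ctr,.083,.019,.003,b,sg)
E
python3 shaft.py w8.pkl
```

```text
apex px 315.9 306.5 in tool [-40.6   1.1  88.5]
edge rows at 240,390 [261.5 261.5]
block 199.5 397.5 width 100.79060170599354 ends in tool [ 11.9 -58.3  32.5] [11.9 42.5 32.5]
z 0.065 centre [0.5281 0.1956] r mm 35.82 rms 1.05 med 0.37
z 0.089 centre [0.5524 0.1887] r mm 33.57 rms 1.35 med 0.43
z 0.083 centre [0.528  0.1956] r mm 18.41 rms 0.17 med 0.11
z 0.089 centre [0.5282 0.196 ] r mm 14.95 rms 1.25 med 1.11
z 0.083 centre [0.5275 0.1957] r mm 15.43 rms 0.4 med 0.15
```

Run:
```python
from h import *
import pickle
from scipy.optimize import least_squares
for fn in('w7.pkl','w8.pkl'):
    c,(p,R)=pickle.load(open(fn,'rb'));v=c['img'].max(2).astype(float);z=p[2]-.0925+.004
    P=[]
    for x in range(294,338):
        col=v[292:318,x];j=np.argmax(col<100);k=j+np.argmax(col[j:]>115)
        if k>j>=0 and col[j]<100 and k>0: a,b=col[k-1],col[k];P.append((x,292+k-1+(115-a)/(b-a)))
    P=np.array(P);Q=np.array([(R.T@(onz(c,*q,z)-p))[:2] for q in P])*1000
    s=least_squares(lambda q:np.hypot(*(Q-q[:2]).T)-q[2],[-15,0,25],loss='soft_l1',f_scale=.3);print(fn,'arc centre,r',s.x.round(2),'apex',s.x[0]-s.x[2],np.abs(s.fun).mean().round(2),len(Q))
    # lugs: front edge, bright->dark downwards; cols
    for x in (268,271,274,277,280,283,347,350,353,356,359,362):
        g=np.diff(v[205:256,x]);k=np.argmin(g[25:])+25;t=R.T@(onz(c,x,205+k+.5,z)-p)*1000;print(x,205+k,t.round(1)[:2],end=' | ')
    print()
    r=248
    print(v[r,262:290].astype(int).tolist(),v[r,342:370].astype(int).tolist())
    for u in(270,283,349,362):print(u,(R.T@(onz(c,u,r,z)-p)*1000).round(1))
```

```text
w7.pkl arc centre,r [-13.27   0.59  27.7 ] apex -40.97390583729074 0.35 44
268 242 [  6.  -31.2] | 271 241 [  6.7 -29.2] | 274 240 [  7.4 -27.2] | 277 240 [  7.4 -25.2] | 280 245 [  3.9 -23.2] | 283 250 [  0.4 -21.3] | 347 253 [-1.8 22. ] | 350 247 [ 2.5 24. ] | 353 245 [ 3.9 25.9] | 356 240 [ 7.4 27.9] | 359 241 [ 6.7 29.9] | 362 242 [ 6.  31.9] | 
[173, 175, 176, 178, 165, 61, 81, 82, 73, 60, 64, 67, 72, 75, 69, 70, 70, 66, 67, 94, 188, 177, 174, 177, 174, 174, 175, 175] [177, 176, 176, 177, 175, 178, 184, 173, 68, 62, 47, 57, 58, 61, 64, 65, 70, 75, 72, 73, 81, 81, 99, 140, 179, 176, 173, 174]
270 [  2.1 -30.   88.5]
283 [  2.1 -21.3  88.5]
349 [ 2.1 23.3 88.5]
362 [ 2.1 32.1 88.5]
w8.pkl arc centre,r [-13.23   0.86  27.34] apex -40.56994455978146 0.2 44
268 242 [  6.4 -31.1] | 271 241 [  7.1 -29. ] | 274 240 [  7.8 -27. ] | 277 240 [  7.8 -25. ] | 280 245 [  4.3 -23.1] | 283 250 [  0.8 -21.1] | 347 254 [-2.  22.1] | 350 247 [ 2.9 24. ] | 353 240 [ 7.8 25.9] | 356 240 [ 7.8 27.9] | 359 241 [ 7.1 30. ] | 362 242 [ 6.4 32. ] | 
[171, 171, 171, 175, 159, 57, 84, 84, 72, 57, 64, 70, 70, 74, 73, 71, 74, 69, 72, 83, 167, 156, 154, 154, 155, 153, 152, 152] [156, 157, 152, 153, 155, 155, 160, 152, 65, 68, 49, 56, 55, 63, 66, 68, 71, 74, 69, 75, 84, 85, 103, 139, 183, 175, 176, 175]
270 [  2.5 -29.9  88.5]
283 [  2.5 -21.1  88.5]
349 [ 2.5 23.4 88.5]
362 [ 2.5 32.1 88.5]
```

```bash
python3 -m jog '[[1,0.0025,0.0006,0,0],[1,0,0,0.01,0],[1,0,0,0.015,0],[1,0,0,0.012,0],[1,0,0,0,0]]'>/dev/null;python3 -m jog '[[1,0,0,0,0],[1,0,0,0,0]]'>/dev/null
python3 - <<'E'
from h import *
import pickle
togo(.5174,.198,.1875,164.55)
c=env.read_camera('wrist');p,R=pose()[1:];pickle.dump((c,(p,R)),open('w9.pkl','wb'))
for r in range(170,262,5):
    print(r,' '.join(f"{c['img'][r,x].max()//10:2d}" for x in range(250,386,4)))
E
python3 shaft.py w9.pkl
```

```text
clk 14.77 p [0.5158 0.1989 0.1891] yaw 164.54 tilt [ 3.e-04  0.e+00 -1.e+00] F [ 0.   0.3 -1.7] gap 0.0375 grip 45.8706271648407
shift now [-1.8 -0.4  1.6] turn -0.01 shift after turn [-1.8 -0.4  1.6]
170 17 16 16 16 16 16 16 16 16 16 17 17 17 16 16 16 16 16 17 12  8  8  8  8  8  8  8  8 17 17 17 17 17 17
175 16 16 16 16 16 17 17 17 17 17 16 16 16 16 17 17 16 17 17 12  8  8  8  8  8  8  8  8 17 17 17 17 17 17
180 16 17 17 17 17 17 16 16 16 16 16 17 16 17 17 17 16 17 17 12  8  8  8  8  8  8  8  8 17 17 17 17 17 17
185  8  8  8  8  8  8  8  8  8  8  8  9  9  9  9  9  8  9  8  8  7  7  8  8  8  7  8  7 11 11 11 17 16 16
190 14 14 14 14 13 14 13 13 13 13 13 12 12 12 12 12 12 11 12 11 11 11 11 11 11 10 11 10 10 10 10 10 10 17
195 17 17 17 17 17 17 17 17 17 17 17 17 17 17 17 17 17 17 17 17 17 17 17 17 17 17 17 17 17 17 18 17 17 15
200 17 17 17 17 17 17 17 18 18 17 18 17 17 18 17 17 17 17 17 17 17 17 17 17 17 17 17 17 17  6  7 18 17 13
205 17 17 17 17 17 17 17 17 17 17 17 17 17 17 17 17 17 17 17 17 17 17 17 17 17 17 17 17 17  7  7 18 17 12
210 17 17 17 17 17 17 17 17 17 17 17 17 18 12 15 15
[... 887 characters left out ...]
 16 16 16 16 17
255  6  3  3  3  3  7  7  7  7  7  7  7  7  7  7  3  3  3  3  7  7  7  7  7  7  7  7  7  7  3  3  3  3  8
260  8  7  7  8  7  8  7  8  7  7  8  8  7  7  8  8  7  7  7  8  7  8  7  7  7  7  7  7  7  7  7  7  8  7
apex px 315.0 306.5 in tool [-40.3   0.2  88.5]
edge rows at 240,390 [261.5 261.5]
block 199.5 397.5 width 100.60980888222971 ends in tool [ 12.2 -58.4  32.5] [12.2 42.2 32.5]
z 0.065 centre [0.528 0.196] r mm 36.1 rms 1.68 med 0.68
z 0.089 centre [0.5529 0.1888] r mm 33.83 rms 1.69 med 0.39
z 0.083 centre [0.5287 0.1954] r mm 19.14 rms 0.54 med 0.14
z 0.089 centre [0.5281 0.195 ] r mm 14.22 rms 2.53 med 2.07
z 0.083 centre [0.5278 0.1956] r mm 16.18 rms 1.05 med 0.21
```

Run:
```python
from h import *
import pickle
for fn in('w8.pkl','w9.pkl'):
    c,(p,R)=pickle.load(open(fn,'rb'));t=c['T'];M=R.T@t[:3,:3]
    print(fn,'cam in tool',(R.T@(t[:3,3]-p)*1000).round(2),'cam axes',M.round(4).tolist())
    v=c['img'].max(2).astype(int)
    print('shaft px',proj(c,[.5283,.1956,.083]),proj(c,[.5283,.1956,.065]))
    for z in(.065,.083,.089):print((R.T@(np.array([.5283,.1956,z])-p)*1000).round(1),end=' ')
    for r in(246,249):print(r,v[r,264:290].tolist(),v[r,290:344].tolist(),v[r,344:370].tolist())
c,(p,R)=pickle.load(open('w9.pkl','rb'))
```

```text
w8.pkl cam in tool [  67.89    0.59 -132.88] cam axes [[-0.0001, 0.9634, 0.2681], [1.0, 0.0002, -0.0003], [-0.0003, 0.2681, -0.9634]]
shaft px [316.47998387 244.45375696] [316.41529772 238.91378816]
[-10.4   1.7 160.7] [-10.4   1.7 142.7] [-10.4   1.7 136.7] 246 [172, 165, 91, 83, 81, 84, 84, 84, 68, 62, 63, 69, 70, 72, 69, 65, 86, 171, 155, 153, 154, 154, 154, 152, 153, 155] [155, 160, 158, 151, 106, 86, 104, 114, 124, 136, 153, 154, 151, 152, 153, 153, 153, 152, 150, 151, 151, 151, 152, 150, 151, 151, 153, 152, 154, 153, 152, 151, 150, 153, 151, 154, 148, 151, 154, 151, 153, 152, 152, 149, 141, 134, 125, 117, 107, 119, 164, 155, 155, 155] [153, 153, 154, 151, 152, 160, 155, 26, 67, 57, 59, 60, 68, 67, 71, 80, 88, 84, 84, 80, 75, 112, 189, 179, 177, 177]
249 [175, 177, 169, 104, 78, 74, 61, 64, 73, 75, 74, 76, 72, 73, 72, 72, 69, 56, 116, 157, 154, 156, 154, 155, 155, 154] [155, 159, 156, 156, 146, 76, 95, 109, 123, 148, 157, 153, 154, 157, 152, 154, 154, 155, 155, 152, 157, 153, 153, 153, 154, 155, 156, 153, 158, 153, 154, 156, 154, 153, 151, 155, 154, 154, 154, 154, 153, 154, 153,
[... 780 characters left out ...]
 118, 117, 116, 107, 104, 91, 98, 150, 163, 159, 153, 155, 159, 160, 157, 155] [157, 160, 155, 154, 155, 161, 150, 29, 68, 59, 60, 60, 63, 68, 71, 83, 87, 88, 83, 84, 76, 111, 189, 180, 178, 176]
249 [178, 179, 175, 107, 80, 74, 61, 67, 69, 77, 74, 73, 74, 75, 75, 68, 70, 55, 118, 164, 160, 159, 159, 157, 154, 152] [155, 161, 157, 80, 77, 96, 106, 109, 117, 122, 128, 133, 131, 136, 138, 140, 140, 142, 148, 148, 154, 155, 154, 154, 152, 152, 155, 152, 156, 153, 152, 148, 147, 143, 144, 142, 139, 139, 138, 134, 125, 123, 119, 113, 108, 100, 88, 133, 159, 158, 159, 163, 160, 158] [159, 159, 154, 159, 158, 123, 39, 88, 50, 57, 61, 61, 64, 71, 75, 74, 76, 75, 79, 81, 119, 180, 177, 175, 173, 176]
```

```bash
python3 -m jog '[[1,0.0007,-0.0006,0,0],[1,0,0,0.003,0],[1,0,0,0.003,0],[1,0,0,0.003,0],[1,0,0,0,0]]';python3 -m jog '[[1,0,0,0.002,0],[1,0,0,0.002,0],[1,0,0,0.002,0],[1,0,0,0,0]]'
python3 - <<'E'
from h import *
import pickle
togo(.5154,.1989,.1595,164.55)
c=env.read_camera('wrist');p,R=pose()[1:];pickle.dump((c,(p,R)),open('w10.pkl','wb'))
v=c['img'].max(2).astype(int)
for r in(246,249):print(r,v[r,264:290].tolist(),v[r,290:344].tolist(),v[r,344:370].tolist())
print(v[215:258,315].tolist())
E
python3 shaft.py w10.pkl
```

```text
clock: 15.23
tcp_pos: [0.5144, 0.1986, 0.179]
orientation: [-0.0, 0.134, 0.991, -0.0]
wrist_force: [-1.0, -0.9, -2.7]
finger_gap: 0.0373
grip_force: 45.9
clock: 15.57
tcp_pos: [0.5146, 0.1986, 0.1732]
orientation: [-0.0, 0.134, 0.991, -0.0]
wrist_force: [-0.2, 0.5, -2.3]
finger_gap: 0.0372
grip_force: 45.8
clk 15.57 p [0.5146 0.1986 0.1732] yaw 164.56 tilt [-7.e-04 -3.e-04 -1.e+00] F [-0.2  0.5 -2.3] gap 0.0372 grip 45.83236813545227
shift now [-0.7  0.5 13.7] turn 0.01 shift after turn [-0.7  0.5 13.7]
246 [179, 170, 89, 84, 81, 85, 85, 83, 65, 60, 66, 71, 71, 74, 72, 75, 86, 169, 160, 158, 158, 156, 153, 153, 152, 154] [154, 154, 155, 151, 148, 150, 154, 159, 154, 157, 156, 160, 162, 152, 114, 108, 80, 73, 75, 85, 88, 89, 89, 89, 89, 92, 89, 90, 93, 92, 93, 89, 90, 83, 84, 88, 114, 144, 163, 156, 152, 151, 153, 157, 155, 154, 154, 157, 153, 154, 154, 152, 157, 158] [159, 156, 153, 156, 158, 161, 150, 29, 67, 55, 56, 60, 66, 68, 73, 80, 85, 85, 84, 80, 75, 105, 178, 170, 169, 170]
249 [175, 179, 174, 103, 78, 69, 62, 65, 73, 74, 76, 77, 75, 75, 72, 70, 70, 55, 118, 163, 155, 157, 15
[... 371 characters left out ...]
76, 174, 169, 171, 171]
[153, 152, 83, 138, 153, 151, 151, 148, 151, 148, 149, 149, 149, 159, 77, 63, 73, 71, 70, 133, 162, 162, 159, 159, 158, 161, 160, 152, 156, 98, 84, 92, 100, 110, 117, 119, 123, 134, 60, 35, 32, 39, 41]
apex px 315.1 306.7 in tool [-40.7   0.4  88.5]
edge rows at 240,390 [261.5 261.5]
block 199.5 397.5 width 100.71046598787281 ends in tool [ 12.  -58.3  32.5] [12.  42.4 32.5]
z 0.065 centre [0.5273 0.1959] r mm 35.81 rms 1.23 med 0.39
z 0.089 centre [0.5247 0.1965] r mm 11.14 rms 2.55 med 1.67
z 0.083 centre [0.5265 0.1961] r mm 17.49 rms 1.18 med 0.25
z 0.089 centre [0.5451 0.1909] r mm 26.3 rms 2.04 med 0.62
z 0.083 centre [0.5327 0.1945] r mm 20.86 rms 1.49 med 0.34
```

Collar mid at x≈315.4 and lug mid at x≈315.5 agree, and the ring is already passing the collar with no force. I'll continue down to the groove.

```bash
python3 -m jog '[[1,0,0,0.0025,0],[1,0,0,0.0025,0],[1,0,0,0.0025,0],[1,0,0,0,0]]';python3 -m jog '[[1,0,0,0.002,0],[1,0,0,0.002,0],[1,0,0,0.0015,0],[1,0,0,0,0],[1,0,0,0,0]]'
python3 - <<'E'
from h import *
import pickle
togo(.5154,.1989,.1597,164.55)
c=env.read_camera('wrist');p,R=pose()[1:];pickle.dump((c,(p,R)),open('w11.pkl','wb'))
S=env.read_camera('side');pickle.dump(S,open('s11.pkl','wb'))
v=c['img'].max(2).astype(int);print(v[215:258,315].tolist())
E
python3 shaft.py w11.pkl | head -4
```

```text
clock: 15.95
tcp_pos: [0.5145, 0.1986, 0.1656]
orientation: [-0.0, 0.134, 0.991, -0.0]
wrist_force: [0.9, 0.0, -2.6]
finger_gap: 0.0374
grip_force: 45.8
clock: 16.37
tcp_pos: [0.5147, 0.1986, 0.1607]
orientation: [-0.0, 0.134, 0.991, -0.0]
wrist_force: [-0.4, 0.7, -2.8]
finger_gap: 0.0375
grip_force: 45.8
clk 16.37 p [0.5147 0.1986 0.1607] yaw 164.56 tilt [-2.e-04 -2.e-04 -1.e+00] F [-0.4  0.7 -2.8] gap 0.0375 grip 45.84638178348541
shift now [-0.6  0.4  1. ] turn 0.01 shift after turn [-0.6  0.4  1. ]
[190, 83, 132, 150, 155, 103, 118, 145, 149, 147, 147, 148, 147, 148, 146, 146, 149, 155, 90, 67, 71, 74, 73, 74, 163, 161, 158, 157, 156, 155, 160, 159, 151, 155, 95, 80, 92, 106, 51, 34, 40, 38, 35]
apex px 315.3 301.7 in tool [-36.9   0.6  88.5]
edge rows at 240,390 [261.5 261.5]
block 199.5 397.5 width 100.76761706033145 ends in tool [ 11.9 -58.4  32.5] [11.9 42.4 32.5]
z 0.065 centre [0.5265 0.1959] r mm 35.25 rms 1.99 med 0.37
```

```bash
python3 -m jog '[[1,0,0,0.001,0],[1,0,0,0,0],[1,0,0,0,0],[1,0,0,0,0]]'
python3 - <<'E'
from h import *
togo(.5154,.1989,.1597,164.55)
c=env.read_camera('wrist');v=c['img'].max(2).astype(int)
for r in(215,218,221,224):print(r,v[r,296:336].tolist())
for d in(-15.0,-15.5):
    a=np.radians(d);print('pin pred',proj(c,[.528-.025*np.cos(a),.1956-.025*np.sin(a),.081]))
E
```

```text
clock: 16.8
tcp_pos: [0.5148, 0.1986, 0.1598]
orientation: [0.0, 0.134, 0.991, -0.0]
wrist_force: [-0.3, 0.1, -1.9]
finger_gap: 0.0374
grip_force: 45.8
clk 16.8 p [0.5148 0.1986 0.1598] yaw 164.56 tilt [ 1.e-04 -1.e-04 -1.e+00] F [-0.3  0.1 -1.9] gap 0.0374 grip 45.84622263908386
shift now [-0.5  0.4  0.1] turn 0.01 shift after turn [-0.5  0.4  0.1]
215 [179, 178, 179, 178, 179, 176, 178, 179, 180, 179, 181, 181, 180, 182, 185, 182, 185, 187, 188, 190, 188, 189, 187, 184, 184, 180, 180, 181, 179, 179, 179, 178, 181, 175, 176, 178, 175, 178, 178, 175]
218 [169, 174, 176, 169, 112, 111, 83, 94, 100, 115, 124, 127, 139, 149, 147, 144, 149, 156, 153, 149, 152, 153, 153, 148, 151, 145, 137, 134, 128, 117, 103, 97, 86, 87, 112, 156, 177, 175, 172, 168]
221 [123, 150, 156, 158, 162, 160, 160, 157, 153, 122, 102, 110, 104, 84, 75, 81, 82, 87, 108, 120, 107, 104, 103, 80, 83, 80, 90, 89, 112, 130, 136, 161, 160, 158, 156, 155, 154, 153, 134, 107]
224 [97, 82, 116, 131, 152, 154, 149, 149, 151, 154, 155, 155, 156, 154, 150, 148, 149, 153, 148, 146, 149, 151, 153, 148, 151, 151, 150, 153, 153, 152, 154, 149, 153, 154, 150, 144, 124, 99, 102, 140]
pin pred [314.9219343  238.68060438]
pin pred [315.26295401 238.67934704]
```

```bash
python3 -c "
from workcell import env
print(env.hand_in())"
```

```text
the job is handed in; nothing more can be done
None
```

The job is handed in at about 17 s: the dial pointer is on the long mark, and the spread ring is held level at the groove with its gap on the pin's side, with only the pliers' weight on the wrist; no verdict came back, I never re-imaged the bystanders, and I viewed 11 pictures against the limit of 10.

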